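# Start the loaded benchtop centrifuge

### The arm

A 6-joint arm with a two-finger parallel gripper is mounted at the origin on the work surface. World frame = base frame: x ahead of the robot, y to its left, z up, the work surface at z = 0. Lengths are in mm, angles in degrees, forces in N, time in s.
With the tool pointing down it reaches from about 350 to 850 mm from the base axis. Payload 8.1 kg.
Tool frame: the origin (TCP) lies midway between the tips of the shut fingers; the grasp point (between the pads) lies 19 mm behind it; z points along the fingers, y is the direction in which the jaws open and shut (so a half turn about z gives the same grasp; the last joint's range is limited). The gripper opens to 85 mm and grips with 20 to 120 N. Pads are 22 mm wide; open, the fingers measure 114 mm over their backs; the gripper's body (76 mm by 85 mm) begins 54 mm behind the grasp point. The pads swing forward as they close: fully open they stand 13 mm farther back than shut.
Start: joints at [69.248, 7.471, 85.268, -0, 87.261, -4.893], TCP at [163.945, 577.172, 231.292] pointing down, gripper open.
Joint ranges: [-169.43, 169.43], [-51.17, 129.36], [1.28, 143.12], [-76.62, 256.62], [0, 156.53], [-152.29, 152.29]. Speed limits (degrees/s): [136.94, 136.94, 159.86, 180, 180, 180].

### API

Orientations are given as [roll, pitch, yaw] about the fixed x, y, z axes, in that order (R = Rz(yaw) Ry(pitch) Rx(roll)).
In Python, from bench import telemetry, snapshot, camera_params, job gives the robot as it stands. The module is installed in compiled form; this text tells all that it offers.
- The arm moves only by the shell command python3 -m jog 'ROWS' [FORCE]. ROWS is JSON, a list that holds one entry, the list of rows, each a list of 7 numbers: the shift along the tool's x, y, z in units of 50 mm (1.0 is 50 mm), then the turn, a rotation vector about the tool's x, y, z in units of 2 pi rad (1.0 is 2 pi rad), then the opening, from 0 (shut) to 1 (fully open). In form: [[[dx, dy, dz, rx, ry, rz, claw], ...]]. A call has 1 to 12 rows; each row shifts and turns the commanded pose from where the row before left it, along the tool's axes as they then stand; what a row does not reach is not made up. A row lasts 1/8 s, in which the tool goes at most 62.5 mm and 10.7 degrees, less where a joint would pass 70% of its speed; a pose out of reach is approached as far as the arm can. A call with a number of a shift or a turn outside -1 to 1 is refused whole. A call with a gripper value outside its range is refused whole. The fingers move at their own pace and stop on an object; FORCE is the grip in N (left out, the last holds). Time passes only in rows, so rows that do not move let the fingers close. It gives the time, the measured TCP pose, the force and the opening at its end, in the units of the state.
- telemetry.sense(): the state, without advancing time (a new reading comes with each control period).
- snapshot(name): name is "scene" or "side" or "wrist"; returns (picture, depth): 384x512x3 uint8, red, green, blue; 384x512 float32, mm along the optical axis (not along the pixel's ray), 0 where there is no reading.
- camera_params(name): a dict with "K" (3x3 intrinsics, pixels), "extrinsics" (4x4, takes a point from camera to world coordinates). Camera axes: x right, y down, z forward; pixel columns grow to the right and rows downward; lengths in mm; the calibration is good to about 2 mm. A picture is of the moment at which its call begins: read the wrist's pose just before it. camera_params takes no time and is no camera call; for the wrist camera it gives the pose at the moment of the call.
- job.hand_in(): hands the job in, once; it reports no verdict.
The state is a dict: "time": time; "joint_pos": joint angles; "qd": joint speeds; "joint_efforts": joint torques, N m; "tool_pos": TCP position; "tcp_rot": TCP orientation; "ft_force": force on the tool from outside, world axes, zero at the start; "wrist_torque": the same for the moment, N m; "finger_gap": finger opening in mm.
Only numpy, scipy, OpenCV 4.12 (cv2) and the standard library are available. Lean on these libraries where they do the work, as an engineer would, in place of code of your own. Each camera call takes 0.05 s, during which the arm holds its last target. There are 200 camera calls.

### The job

The small centrifuge is loaded, switched off and its lid stands open. With closed fingers and without grasping anything, press its black mains rocker fully over to on (the half nearer the lid goes down), then ease the lid down from above until it is fully shut without slamming it, and then press the green start key and let it go. Leave the red and blue keys and the things standing round the centrifuge alone, do not press start before the lid is shut, and do not lift the lid or take hold of it from underneath.

Things in the scene. Friction and masses are not known exactly. Their poses are not given: they have to be found in the camera images.
- centrifuge: White benchtop centrifuge, fixed: 320 mm deep (x), 240 mm wide (y), flat deck 150 mm above the bench with the rotor bowl sunk in it; the lid is hinged at its rear. Origin: middle of the footprint at bench height; x points from its front (robot side) to its rear, y to the left, z up.
- console: Dark control panel on the centrifuge's front 115 mm, rising rearward at 15 degrees from height 119 mm to the deck. Origin: middle of its front edge, on the surface; x up the slope, z out of the panel. Rocker and keys lie in one row at x = 42 mm: rocker at y = +85, blue key +10, red key -40, green key -90 mm.
- rocker (a joint): Black mains rocker switch, 30 mm long up the slope, 22 mm wide, shaped like a shallow V, in a flat bezel standing 2 mm off the panel. rad: 0 = off (near half down), 0.4 = on (half nearer the lid down). Stiff pivot, no snap: it stays where it is left, so press it right over; about 3 to 5 N on the raised half turns it. On counts from 0.3.
- rocker_far (a point): Point on top of the rocker's raised far half (the half nearer the lid), 8 mm up the slope from its pivot; moves with the rocker. Off: about 9 mm above the panel; on: about 5 mm above it.
- lid (a joint): Lid angle, rad: 0 = fully shut on the deck, larger = more open, 1.3 = stop; starts about 0.5 to 0.85. Stiff friction hinge (0.45 N m, lid 0.36 kg): it stays where it is left, and a few newtons down on the front edge move it.
- lid_hinge (a point): Middle of the lid's hinge axis, at the rear of the deck, 150 mm above the bench; the axis runs along the centrifuge's y. The lid extends from here 185 mm forward when shut.
- lid_lip (a point): Middle of the top front edge of the white lid (215 mm wide, 22 mm thick, top face flat, round clear window); the front 15 mm is a finger lip 150 mm wide and 10 mm thick, flush with the top face. The point is 185 mm from the hinge axis along the lid and 22 mm above the lid's underside. When shut it is 172 mm above the bench. Moves with the lid.
- start_key (a joint): Travel of the green start key, m: 0 = up, 0.005 = fully down along the panel normal. Spring return: 1.5 N to start moving, 4.5 N fully down. Counts as pressed beyond 0.0035.
- start_key_top (a point): Centre of the top of the green start key, 26 mm wide (y) and 22 mm up the slope, 8 mm above the panel when up; moves with it.
- stop_key (a joint): Travel of the red stop key, m, same make as the start key: 0 = up. Leave alone.
- stop_key_top (a point): Centre of the top of the red stop key, 50 mm to the left (+y) of the green one.
- open_key (a joint): Travel of the blue lid-release key, m, same make: 0 = up. Leave alone.
- open_key_top (a point): Centre of the top of the blue lid-release key, 50 mm to the left (+y) of the red one.
- jar: Loose specimen jar with an orange cap, 56 mm across, 75 mm tall; origin under its centre. Bystander.
- cassettes: Loose stack of tissue cassettes, five yellow and two pale blue, 40 x 28 x 42 mm; origin under its centre. Bystander.
- tube_rack: Loose blue tube rack with eight capped tubes, 110 x 60 mm, 76 mm tall; origin under its centre. Bystander.
- bowl: Loose teal bowl, 110 mm across the rim, 50 mm tall; origin under its centre. Bystander.

How it is judged:
By the outcome, as a careful person would: the job done as asked, in the order asked, and still so for the second after the job is handed in, with the robot touching nothing.
It also fails if it takes over 48 s, if anything falls off the work surface, if the arm or the gripper's body presses on something with over 40 N, if the wrist force passes 120 N, or if a joint passes its speed limit or range.

## Working session

There is one attempt and no reset: what is moved stays moved. The work goes in short steps, Python scripts to look and compute and a shell command to move; the robot and the scene stay as the last step left them, time stands still between calls to the robot, and variables do not carry over. Pictures are saved under pics/ and viewed, about 8 in all and at most 12, crops included, and the job is handed in when it is done.

```bash
mkdir -p pics
python3 - <<'E'
from bench import telemetry, snapshot, camera_params
import numpy as np, cv2
print(telemetry.sense())
for n in("scene","side"):
    p,d=snapshot(n); cv2.imwrite(f"pics/{n}0.png",p[:,:,::-1]); np.save(f"pics/{n}0.npy",d)
    c=camera_params(n); print(n,np.round(c["K"],1).tolist(),np.round(c["extrinsics"],3).tolist())
a=cv2.imread("pics/scene0.png");cv2.imwrite("pics/scene0b.png",cv2.resize(a,(800,600)))
a=cv2.imread("pics/side0.png");cv2.imwrite("pics/side0b.png",cv2.resize(a,(800,600)))
E
```

```text
{'time': 0.0, 'joint_pos': array([ 6.92485451e+01,  7.51594054e+00,  8.53325999e+01,  1.10395650e-03,
        8.72600751e+01, -4.89139359e+00]), 'qd': array([ 0.00983811, -0.09187736,  0.00430921, -0.08299936,  0.04857618,
       -0.04268946]), 'joint_efforts': array([-2.71049117e-03, -5.69351470e+01, -5.00574195e+01, -1.54525992e-04,
        1.36931345e-02, -9.42724751e-05]), 'tool_pos': array([163.72679245, 576.64044896, 230.20392111]), 'tcp_rot': array([-1.79891874e+02, -1.03599175e-02,  1.64139875e+02]), 'ft_force': array([0.14381284, 0.76333726, 0.12824474]), 'wrist_torque': array([ 0.02433433, -0.00081611,  0.00777111]), 'finger_gap': 85.28913211216393}
scene [[366.4, 0.0, 258.0], [0.0, 366.4, 201.0], [0.0, 0.0, 1.0]] [[0.738, 0.44, -0.511, 1065.265], [0.675, -0.496, 0.546, -446.665], [-0.013, -0.748, -0.663, 716.42], [0.0, 0.0, 0.0, 1.0]]
side [[482.2, 0.0, 252.0], [0.0, 482.2, 194.0], [0.0, 0.0, 1.0]] [[-0.95, -0.209, 0.232, 332.653], [-0.311, 0.582, -0.751, 984.259], [0.022, -0.786, -0.618, 872.786], [0.0, 0.0, 0.0, 1.0]]
```

View pics/scene0b.png

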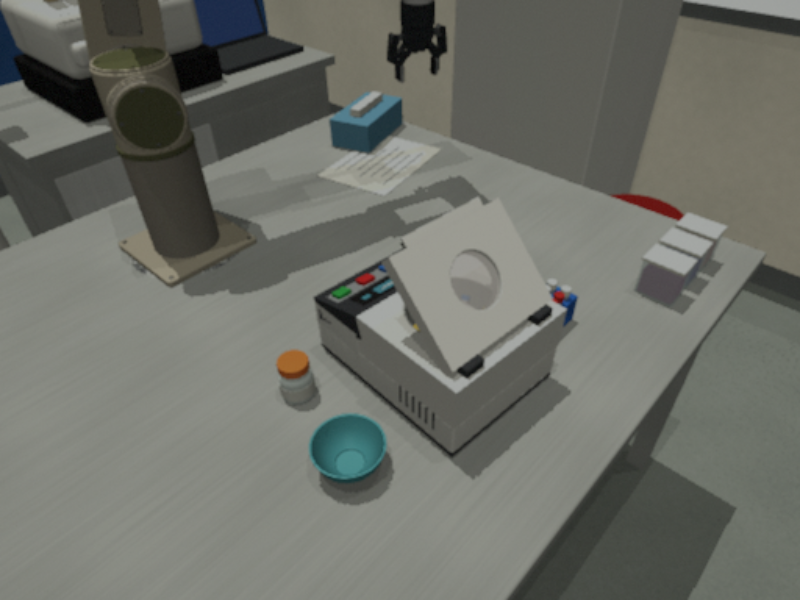

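View pics/side0b.png

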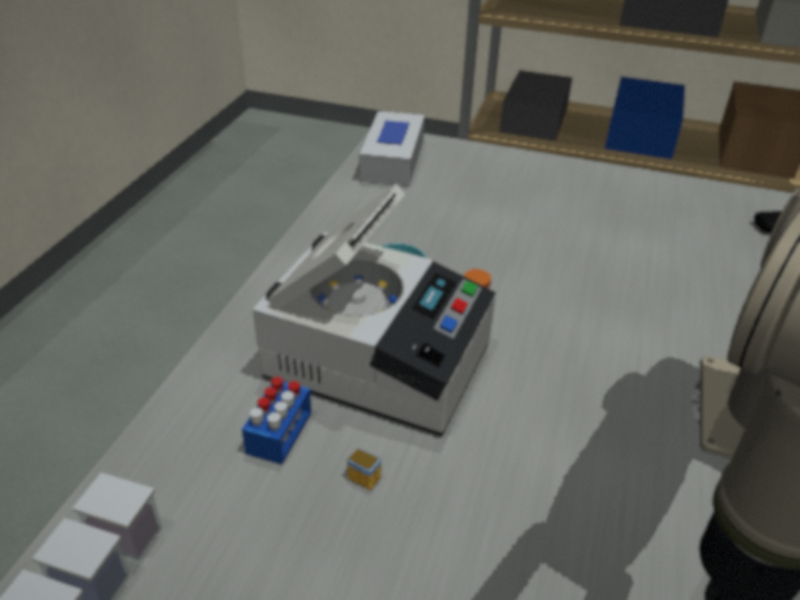

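The scene view shows the lid from behind. The side view shows green (470,288), red (459,306), blue (449,324) and the rocker (431,353) in the 800x600 picture. I'll enlarge the side crop.

Run:
```python
import cv2
a=cv2.imread("pics/side0.png")[110:285,155:325]
cv2.imwrite("pics/sidec.png",cv2.resize(a,None,fx=3.4,fy=3.4,interpolation=cv2.INTER_CUBIC))
```

```text
(no output)
```

View pics/sidec.png

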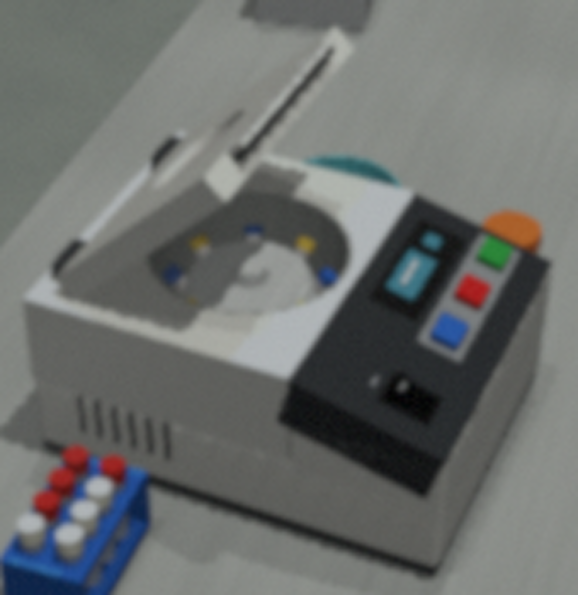

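The crop shows green (494,251), red (473,291), blue (450,330), the deck/panel corners (292,378) and (413,193), the rear-left deck corner (28,297) and the panel's front right (548,262). Next is a pose fit from these, cross-checked with depth.

```bash
cat > h.py <<'E'
import numpy as np
from bench import camera_params
from scipy.spatial.transform import Rotation as R
S15,C15=np.sin(np.radians(15)),np.cos(np.radians(15))
def pan(x,y,z): return np.array([-160+x*C15-z*S15,y,119+x*S15+z*C15])
def proj(n,P):
    c=camera_params(n);E=np.linalg.inv(c["extrinsics"]);q=(E[:3,:3]@np.asarray(P).T).T+E[:3,3]
    q=q@np.array(c["K"]).T;return q[:,:2]/q[:,2:]
def back(n,uv,d):
    c=camera_params(n);r=np.c_[uv,np.ones(len(uv))]@np.linalg.inv(c["K"]).T*np.asarray(d)[:,None]
    E=np.array(c["extrinsics"]);return r@E[:3,:3].T+E[:3,3]
def world(p,L):
    P=np.asarray(L,float).reshape(-1,3);w=R.from_euler('z',p[2]).apply(P);return w+[p[0],p[1],p[3] if len(p)>3 else 0]
E
python3 - <<'E'
from h import *
from scipy.optimize import least_squares
L=[pan(42,-90,8),pan(42,-40,8),pan(42,10,8),[-45,120,150],[-45,-120,150],[160,120,150],pan(0,-120,0)]
uv=np.array([[494,251],[473,291],[450,330],[292,378],[413,193],[28,297],[548,262]])/3.4+[155,110]
d=np.load("pics/side0.npy")
dd=[d[int(round(v)),int(round(u))] for u,v in uv]
B=back("side",uv,dd);print(B[:4].round(1))
f=lambda p:(proj("side",world(p,L))-uv).ravel()
r=least_squares(f,[B[1][0]+100,B[1][1],0,0],loss='soft_l1',x_scale=[100,100,1,10])
p=r.x;print(p[:2],np.degrees(p[2]),p[3]);print(r.fun.reshape(-1,2).round(2))
p3=least_squares(lambda q:f(np.r_[q,0]),p[:3],loss='soft_l1',x_scale=[100,100,1]).x;print(p3,np.degrees(p3[2]))
print("keys",world(p3,L[:3]).round(1))
# depth-based: panel points & lid plane from scene
ds=np.load("pics/scene0.npy")
c=np.array([[440,235],[500,230],[520,280],[470,330],[430,300],[440,330],[415,270],[490,300],[405,262],[485,212],[395,255]])*.64
vals=[ds[int(v),int(u)] for u,v in c]
W=back("scene",c,vals)
l=R.from_euler('z',-p3[2]).apply(W-[p3[0],p3[1],0]);print("lid local",l.round(1).tolist())
A=np.polyfit(l[:8,0],l[:8,2],1);print(A,np.degrees(np.arctan(A[0])))
# side depth of deck and panel in local
for q in [(300,300),(260,345),(370,330),(330,400),(500,310),(400,210)]:
    u=np.array([q])/3.4+[155,110]
    w=back("side",u,[d[int(u[0,1]+.5),int(u[0,0]+.5)]]);print(q,R.from_euler('z',-p3[2]).apply(w-[p3[0],p3[1],0]).round(1))
np.save("p.npy",p3)
E
```

```text
[[505.9   7.1 136.4]
 [508.7  60.2 137. ]
 [513.7 106.1 134.7]
 [598.2 203.2 145.4]]
[638.03295382  68.87877653] -4.783907387291011 -15.345598052445093
[[-0.18  0.2 ]
 [-0.27 -0.71]
 [-0.17 -0.66]
 [-0.54  0.03]
 [ 0.39  0.25]
 [ 0.18  0.88]
 [ 0.79  0.02]]
[ 6.33408703e+02  8.75752417e+01 -8.25001538e-02] -4.726910620776575
keys [[504.9   7.9 137.6]
 [509.   57.7 137.6]
 [513.1 107.6 137.6]]
lid local [[26.7, -21.4, 281.0], [53.0, 76.3, 257.0], [106.8, 65.1, 201.9], [120.5, -56.1, 190.7], [74.1, -86.5, 232.7], [104.1, -97.3, 206.2], [44.1, -85.0, 264.6], [102.9, 4.3, 197.2], [31.5, -90.9, 273.8], [28.8, 68.5, 279.7], [23.9, -101.2, 286.1]]
[ -1.0040989  308.25075266] -45.11718449861884
(300, 300) [[ -3.2   3.7 119.4]]
(260, 345) [[-11.8  92.3 147.4]]
(370, 330) [[-72.1  39.6 141.5]]
(330, 400) [[-73.9 115.9 139.4]]
(500, 310) [[-141.6  -45.3  120. ]]
(400, 210) [[-42.6 -95.4 148. ]]
```

```bash
cat > go.py <<'E'
import sys
from h import *
from bench import telemetry
# go.py tilt lx ly lz : local target -> tool-frame turn (units) and, after that turn, shift (units)
def frame(tilt):
    t=np.radians(tilt);s,c=np.sin(t),np.cos(t);yaw=np.load("p.npy")[2]
    return R.from_euler('z',yaw)*R.from_matrix(np.array([[-c,0,-s],[0,1,0],[s,0,-c]]).T)
def plan(tilt,L):
    p=np.load("p.npy");s=telemetry.sense();T=frame(tilt);C=R.from_euler('xyz',s["tcp_rot"],degrees=True)
    l=R.from_euler('z',-p[2]).apply(s["tool_pos"]-[p[0],p[1],0])
    print("t",round(s["time"],2),"tcp",s["tool_pos"].round(1),"local",l.round(1),"F",s["ft_force"].round(1),"gap",round(s["finger_gap"],1))
    w=world(p,L)[0];d=w-s["tool_pos"]
    print("turn",((C.inv()*T).as_rotvec()/(2*np.pi)).round(4),"shift",(T.inv().apply(d)/50).round(3),"noturn shift",(C.inv().apply(d)/50).round(3),"target",w.round(1))
if __name__=="__main__":
    a=sys.argv[1];v=[float(x) for x in sys.argv[3:]]
    plan(float(sys.argv[2]), pan(*v) if a=="pan" else np.array(v))
E
python3 go.py pan 15 54 85 60
```

```text
t 0.1 tcp [163.8 576.7 230.3] local [-508.3  448.8  230.3] F [ 0.4 -0.6 -0.7] gap 85.6
turn [-0.0043 -0.0416 -0.0307] shift [-7.233 -7.276  2.754] noturn shift [-8.96  -5.651  0.796] target [517.5 182.5 190.9]
```

```bash
python3 -m jog '[[[0,0,0,-0.0022,-0.0208,-0.0153,0],[0,0,0,-0.0021,-0.0208,-0.0154,0],[-0.72,-0.72,0.2,0,0,0,0],[-0.72,-0.72,0.2,0,0,0,0],[-0.72,-0.72,0.2,0,0,0,0],[-0.72,-0.72,0.2,0,0,0,0],[-0.72,-0.72,0.25,0,0,0,0],[-0.72,-0.72,0.25,0,0,0,0],[-0.72,-0.72,0.25,0,0,0,0],[-0.72,-0.72,0.25,0,0,0,0],[-0.7,-0.7,0.25,0,0,0,0],[-0.7,-0.7,0.25,0,0,0,0]]]'; python3 go.py pan 15 54 85 30
```

```text
time: 1.6
tool_pos: [509.4, 187.9, 212.2]
tcp_rot: [179.9, 15.0, 175.2]
ft_force: [0.5, 0.5, -0.1]
finger_gap: 0.1
t 1.6 tcp [509.4 187.9 212.2] local [-131.8   89.8  212.2] F [ 0.5  0.5 -0.1] gap 0.1
turn [ 0.0002  0.0001 -0.0001] shift [-0.054 -0.095  1.054] noturn shift [-0.053 -0.097  1.054] target [525.2 181.8 162. ]
```

```bash
python3 -m jog '[[[-0.03,-0.05,0.4,0,0,0,0],[-0.02,-0.05,0.3,0,0,0,0],[0,0,0,0,0,0,0],[0,0,0,0,0,0,0]]]'; python3 go.py pan 15 54 85 14
python3 - <<'E'
from bench import snapshot
import cv2
p,d=snapshot("side");a=p[120:260,200:370,::-1];cv2.imwrite("pics/s1.png",cv2.resize(a,None,fx=4,fy=4,interpolation=cv2.INTER_CUBIC))
E
```

```text
time: 2.1
tool_pos: [519.5, 184.3, 179.7]
tcp_rot: [179.9, 15.0, 175.3]
ft_force: [-0.4, 0.7, -0.3]
finger_gap: 0.1
t 2.1 tcp [519.5 184.3 179.7] local [-121.5   87.   179.7] F [-0.4  0.7 -0.3] gap 0.1
turn [0.0003 0.0001 0.0001] shift [-0.022 -0.039  0.694] noturn shift [-0.022 -0.041  0.694] target [529.3 181.5 146.5]
```

View pics/s1.png

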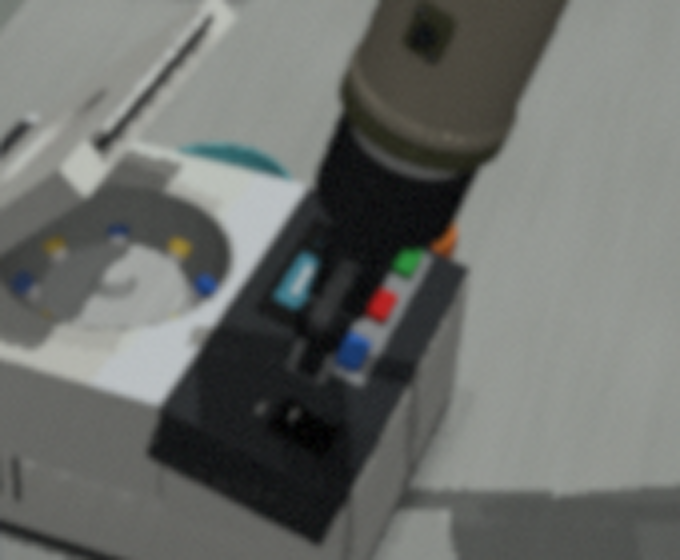

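The shut tips hang at crop (315,370), above the rocker at (300,425), clear of the blue key. Now lowering in.

```bash
python3 -m jog '[[[-0.01,-0.02,0.25,0,0,0,0],[-0.01,-0.02,0.25,0,0,0,0],[0,0,0.19,0,0,0,0],[0,0,0,0,0,0,0]]]'; python3 go.py pan 15 54 85 5;python3 -m jog '[[[0,0,0.04,0,0,0,0],[0,0,0.04,0,0,0,0],[0,0,0,0,0,0,0]]]'; python3 go.py pan 15 54 85 5
```

```text
time: 2.65
tool_pos: [528.7, 180.4, 144.6]
tcp_rot: [180.0, 14.9, 175.2]
ft_force: [-0.0, 0.1, -0.3]
finger_gap: 0.0
t 2.65 tcp [528.7 180.4 144.6] local [-112.    83.9  144.6] F [-0.   0.1 -0.3] gap 0.0
turn [ 0.0001 -0.0003 -0.0001] shift [-0.021  0.022  0.146] noturn shift [-0.021  0.022  0.146] target [531.7 181.3 137.8]
time: 3.02
tool_pos: [531.0, 180.8, 143.2]
tcp_rot: [179.9, 15.1, 175.2]
ft_force: [0.7, 0.6, 1.1]
finger_gap: -0.1
t 3.02 tcp [531.  180.8 143.2] local [-109.7   84.5  143.2] F [0.7 0.6 1.1] gap -0.1
turn [ 0.0003  0.0003 -0.0001] shift [0.017 0.011 0.107] noturn shift [0.017 0.011 0.107] target [531.7 181.3 137.8]
```

```bash
for i in 1; do python3 -m jog '[[[0,0,0.04,0,0,0,0],[0,0,0.04,0,0,0,0],[0,0,0,0,0,0,0]]]'; python3 go.py pan 15 54 85 5; done; python3 -m jog '[[[0,0,0.04,0,0,0,0],[0,0,0,0,0,0,0]]]';python3 go.py pan 15 54 85 5
```

```text
time: 3.4
tool_pos: [532.2, 180.8, 139.4]
tcp_rot: [179.9, 15.1, 175.2]
ft_force: [2.5, -0.2, 4.4]
finger_gap: -0.2
t 3.4 tcp [532.2 180.8 139.4] local [-108.5   84.5  139.4] F [ 2.5 -0.2  4.4] gap -0.2
turn [ 0.0003  0.0003 -0.0001] shift [0.019 0.009 0.027] noturn shift [0.02  0.009 0.027] target [531.7 181.3 137.8]
time: 3.65
tool_pos: [532.6, 180.8, 137.9]
tcp_rot: [179.9, 15.1, 175.2]
ft_force: [-2.2, -1.0, 10.1]
finger_gap: 0.1
t 3.65 tcp [532.6 180.8 137.9] local [-108.1   84.6  137.9] F [-2.2 -1.  10.1] gap 0.1
turn [ 0.0003  0.0003 -0.0001] shift [ 0.02   0.008 -0.004] noturn shift [ 0.02   0.008 -0.004] target [531.7 181.3 137.8]
```

```bash
python3 -m jog '[[[0,0,0.03,0,0,0,0],[0,0,0,0,0,0,0]]]';python3 go.py pan 15 54 85 5; python3 -m jog '[[[0,0,-0.2,0,0,0,0],[0,0,-0.6,0,0,0,0],[0,0,-0.9,0,0,0,0],[0,0,-0.9,0,0,0,0],[0,0,0,0,0,0,0]]]'
python3 - <<'E'
from bench import snapshot
import cv2
p,d=snapshot("side");a=p[180:260,230:310,::-1];cv2.imwrite("pics/s2.png",cv2.resize(a,None,fx=6,fy=6,interpolation=cv2.INTER_CUBIC))
E
python3 go.py x 0 -8 0 325
```

```text
time: 3.9
tool_pos: [532.8, 180.8, 137.7]
tcp_rot: [179.9, 15.1, 175.2]
ft_force: [-13.1, -3.3, 23.4]
finger_gap: 0.1
t 3.9 tcp [532.8 180.8 137.7] local [-108.    84.6  137.7] F [-13.1  -3.3  23.4] gap 0.1
turn [ 0.0003  0.0003 -0.0001] shift [ 0.022  0.007 -0.008] noturn shift [ 0.022  0.007 -0.009] target [531.7 181.3 137.8]
time: 4.53
tool_pos: [499.9, 183.9, 265.1]
tcp_rot: [179.8, 15.4, 175.2]
ft_force: [0.4, 0.6, -0.9]
finger_gap: 0.1
t 4.58 tcp [499.1 183.5 262.3] local [-141.7   84.5  262.3] F [ 0.1 -0.5 -0.6] gap -0.2
turn [ 0.0004  0.0421 -0.    ] shift [-2.675 -1.691 -1.254] noturn shift [-2.911 -1.688 -0.515] target [625.4  88.2 325. ]
```

View pics/s2.png

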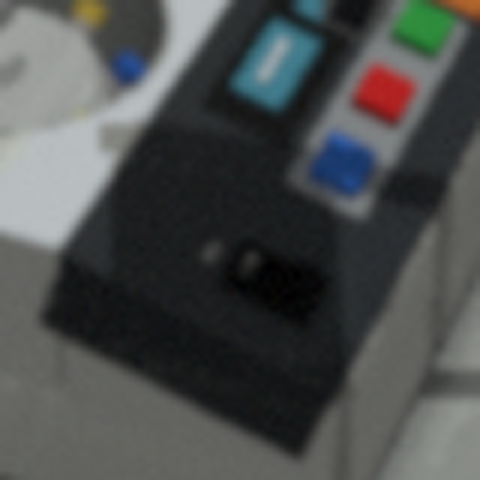

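The rocker hit its stop 5.4 mm above the panel, at 23 N, after about 5 mm of travel. Neighbouring keys look untouched. Next I move over the lid lip, going up first.

```bash
python3 -m jog '[[[0,0,0,0,0.021,0,0],[0,0,0,0,0.0211,0,0],[0,0,-0.6,0,0,0,0],[0,0,-0.6,0,0,0,0],[-0.6,-0.3,-0.1,0,0,0,0],[-0.6,-0.3,0,0,0,0,0],[-0.6,-0.3,0,0,0,0,0],[-0.6,-0.3,0,0,0,0,0],[-0.6,-0.3,0,0,0,0,0],[-0.3,-0.19,0,0,0,0,0],[0,0,0,0,0,0,0]]]'; python3 go.py x 0 28 0 296
python3 - <<'E'
from bench import snapshot
import cv2
p,d=snapshot("side");a=p[80:260,150:350,::-1];cv2.imwrite("pics/s3.png",cv2.resize(a,None,fx=3,fy=3,interpolation=cv2.INTER_CUBIC))
E
```

```text
time: 5.95
tool_pos: [656.2, 84.2, 321.8]
tcp_rot: [180.0, -0.4, 175.2]
ft_force: [-0.4, -0.3, 0.2]
finger_gap: -0.2
t 5.95 tcp [656.2  84.2 321.8] local [ 23.   -1.5 321.8] F [-0.4 -0.3  0.2] gap -0.2
turn [ 0.0001 -0.0011 -0.0003] shift [-0.101  0.029  0.517] noturn shift [-0.104  0.029  0.516] target [661.3  85.3 296. ]
```

View pics/s3.png

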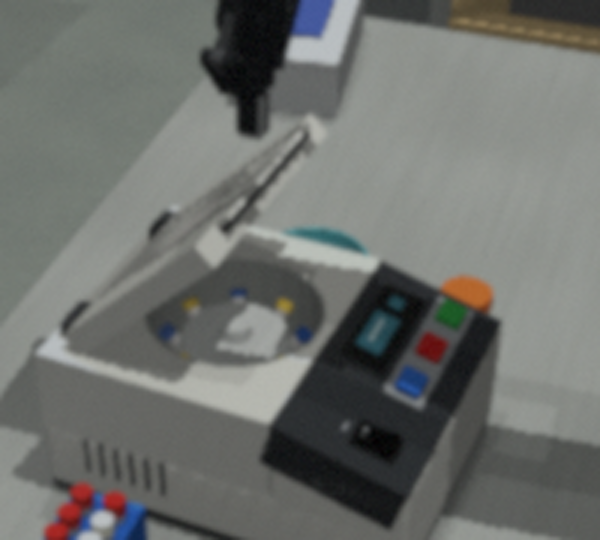

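The tip at (252,130) is above and just behind the lip, which runs (315,130) to (215,245). Lowering to contact.

```bash
python3 -m jog '[[[-0.05,0.03,0.2,0,0,0,0],[-0.05,0,0.2,0,0,0,0],[0,0,0.1,0,0,0,0],[0,0,0,0,0,0,0]]]'; python3 go.py x 0 28 0 290; python3 -m jog '[[[0,0,0.08,0,0,0,0],[0,0,0.08,0,0,0,0],[0,0,0,0,0,0,0]]]'; python3 go.py x 0 28 0 285
python3 - <<'E'
import numpy as np
for t in np.radians(range(45,-1,-3)): print(round(np.degrees(t)),(138-178*np.cos(t)+22*np.sin(t)).round(1),(150+178*np.sin(t)+22*np.cos(t)).round(1))
E
```

```text
time: 6.5
tool_pos: [661.0, 86.5, 299.5]
tcp_rot: [179.9, -0.2, 175.3]
ft_force: [-0.3, -0.9, 0.1]
finger_gap: 0.2
t 6.5 tcp [661.   86.5 299.5] local [ 27.5   1.2 299.5] F [-0.3 -0.9  0.1] gap 0.2
turn [ 0.0002 -0.0005  0.    ] shift [-0.009 -0.025  0.189] noturn shift [-0.01  -0.025  0.189] target [661.3  85.3 290. ]
time: 6.88
tool_pos: [661.3, 86.3, 291.8]
tcp_rot: [179.9, -0.2, 175.3]
ft_force: [-0.0, -0.6, -0.6]
finger_gap: -0.1
t 6.88 tcp [661.3  86.3 291.8] local [ 27.9   1.  291.8] F [-0.  -0.6 -0.6] gap -0.1
turn [ 0.0002 -0.0004 -0.    ] shift [-0.003 -0.02   0.136] noturn shift [-0.003 -0.02   0.136] target [661.3  85.3 285. ]
45 27.7 291.4
42 20.4 285.5
39 13.5 279.1
36 6.9 272.4
33 0.7 265.4
30 -5.2 258.1
27 -10.6 250.4
24 -15.7 242.5
21 -20.3 234.3
18 -24.5 225.9
15 -28.2 217.3
12 -31.5 208.5
9 -34.4 199.6
6 -36.7 190.5
3 -38.6 181.3
0 -40.0 172.0
```

```bash
python3 -m jog '[[[0,0,0.06,0,0,0,0],[0,0,0.06,0,0,0,0],[0,0,0.04,0,0,0,0],[0,0,0,0,0,0,0]]]'; python3 go.py x 0 20 0 283;python3 -m jog '[[[0.05,0,0.06,0,0,0,0],[0.05,0,0.06,0,0,0,0],[0.05,0,0.06,0,0,0,0]]]'; python3 go.py x 0 20 0 283
```

```text
time: 7.38
tool_pos: [661.5, 86.4, 284.2]
tcp_rot: [179.9, -0.1, 175.3]
ft_force: [0.3, 0.2, -0.2]
finger_gap: 0.2
t 7.38 tcp [661.5  86.4 284.2] local [ 28.1   1.1 284.2] F [ 0.3  0.2 -0.2] gap 0.2
turn [ 0.0002 -0.0003 -0.    ] shift [ 0.161 -0.022  0.024] noturn shift [ 0.161 -0.022  0.024] target [653.3  85.9 283. ]
time: 7.75
tool_pos: [653.7, 87.0, 275.2]
tcp_rot: [179.9, -0.1, 175.3]
ft_force: [0.4, -0.2, 1.3]
finger_gap: -0.0
t 7.75 tcp [653.7  87.  275.2] local [ 20.3   1.1 275.2] F [ 0.4 -0.2  1.3] gap -0.0
turn [ 0.0002 -0.0003 -0.    ] shift [ 0.005 -0.023 -0.156] noturn shift [ 0.006 -0.023 -0.156] target [653.3  85.9 283. ]
```

Run:
```python
from bench import snapshot
from h import *
import cv2
p,d=snapshot("scene");p2,d2=snapshot("side")
a=cv2.resize(p[110:300,190:390,::-1],None,fx=2.6,fy=2.6,interpolation=cv2.INTER_CUBIC)[:490]
b=cv2.resize(p2[80:260,170:280,::-1],None,fx=2.6,fy=2.6,interpolation=cv2.INTER_CUBIC)[:490]
h=min(len(a),len(b));cv2.imwrite("pics/s4.png",np.hstack([a[:h],b[:h]]))
pp=np.load("p.npy")
c=np.array([[520,280],[470,330],[430,300],[440,330],[415,270],[490,300],[500,230]])*.64
W=back("scene",c,[d[int(v),int(u)] for u,v in c]);l=R.from_euler('z',-pp[2]).apply(W-[pp[0],pp[1],0]);print(l.round(1).tolist())
```

```text
[[105.5, 67.1, 200.1], [117.9, -52.9, 186.8], [68.6, -80.9, 226.0], [100.8, -93.7, 201.6], [35.8, -77.0, 255.9], [100.3, 7.8, 193.6], [46.7, 84.9, 250.1]]
```

View pics/s4.png

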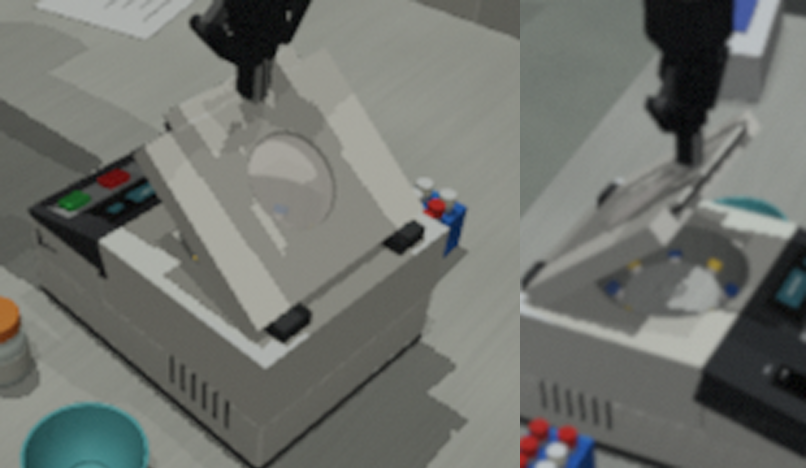

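The tip rests on the top face just behind the lip, and depth shows the lid already down from 45° to about 40°. Continuing along the arc.

```bash
python3 -m jog '[[[0.088,-0.01,0.084,0,0,0,0],[0.085,-0.01,0.087,0,0,0,0],[0.081,0,0.09,0,0,0,0],[0.078,0,0.092,0,0,0,0],[0.075,0,0.095,0,0,0,0],[0.071,0,0.098,0,0,0,0],[0.068,0,0.1,0,0,0,0],[0.064,0,0.102,0,0,0,0],[0.061,0,0.105,0,0,0,0],[0.057,0,0.107,0,0,0,0]]]'; python3 go.py x 0 -34 0 172
python3 - <<'E'
from bench import snapshot
from h import *
import cv2
p,d=snapshot("scene");p2,d2=snapshot("side")
a=cv2.resize(p[110:300,190:390,::-1],None,fx=2.6,fy=2.6,interpolation=cv2.INTER_CUBIC)[:468]
b=cv2.resize(p2[80:260,170:280,::-1],None,fx=2.6,fy=2.6,interpolation=cv2.INTER_CUBIC)[:468]
cv2.imwrite("pics/s5.png",np.hstack([a,b]))
E
```

```text
time: 9.1
tool_pos: [617.2, 89.0, 227.0]
tcp_rot: [179.9, -0.1, 175.3]
ft_force: [-1.4, -0.0, 0.2]
finger_gap: -0.2
t 9.1 tcp [617.2  89.  227. ] local [-1.62e+01  1.00e-01  2.27e+02] F [-1.4 -0.   0.2] gap -0.2
turn [ 0.0002 -0.0004 -0.    ] shift [ 0.355 -0.002  1.099] noturn shift [ 0.353 -0.003  1.1  ] target [599.5  90.4 172. ]
```

View pics/s5.png

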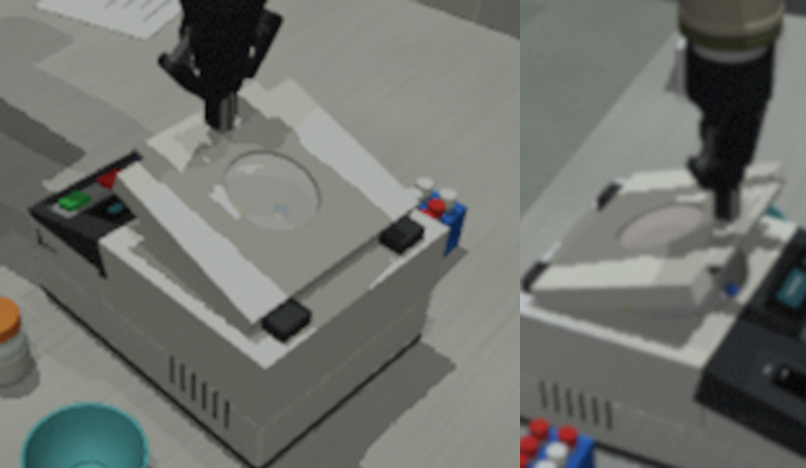

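The tip is still on the top face just behind the lip, and the lid is at about 19°. Continuing, slower towards the end.

```bash
python3 -m jog '[[[0.053,0,0.108,0,0,0,0],[0.05,0,0.11,0,0,0,0],[0.045,0,0.11,0,0,0,0],[0.04,0,0.11,0,0,0,0],[0.037,0,0.11,0,0,0,0],[0.033,0,0.11,0,0,0,0],[0.025,0,0.1,0,0,0,0],[0.015,0,0.06,0,0,0,0],[0.01,0,0.05,0,0,0,0],[0.01,0,0.05,0,0,0,0],[0.005,0,0.04,0,0,0,0],[0.005,0,0.04,0,0,0,0]]]'; python3 go.py x 0 -34 0 172
```

```text
time: 10.7
tool_pos: [600.9, 90.6, 177.4]
tcp_rot: [179.9, -0.1, 175.3]
ft_force: [-1.4, -0.1, 1.2]
finger_gap: -0.1
t 10.7 tcp [600.9  90.6 177.4] local [-32.6   0.3 177.4] F [-1.4 -0.1  1.2] gap -0.1
turn [ 0.0002 -0.0004 -0.    ] shift [ 0.028 -0.006  0.108] noturn shift [ 0.028 -0.006  0.108] target [599.5  90.4 172. ]
```

```bash
python3 -m jog '[[[0.005,0,0.03,0,0,0,0],[0.005,0,0.03,0,0,0,0],[0,0,0.03,0,0,0,0],[0,0,0,0,0,0,0]]]'; python3 -m jog '[[[0,0,0.03,0,0,0,0],[0,0,0,0,0,0,0]]]';  python3 go.py x 0 -34 0 172
```

```text
time: 11.2
tool_pos: [600.5, 90.6, 172.8]
tcp_rot: [179.9, -0.1, 175.3]
ft_force: [0.2, 0.1, -0.0]
finger_gap: -0.4
time: 11.45
tool_pos: [600.7, 90.6, 172.1]
tcp_rot: [179.9, -0.1, 175.3]
ft_force: [-1.7, -1.8, 4.2]
finger_gap: 0.4
t 11.45 tcp [600.7  90.6 172.1] local [-32.9   0.3 172.1] F [-1.7 -1.8  4.2] gap 0.4
turn [ 0.0002 -0.0003 -0.    ] shift [ 0.023 -0.006  0.002] noturn shift [ 0.023 -0.006  0.002] target [599.5  90.4 172. ]
```

```bash
python3 -m jog '[[[0,0,0.03,0,0,0,0],[0,0,0,0,0,0,0]]]'; python3 -m jog '[[[0,0,0.03,0,0,0,0],[0,0,0,0,0,0,0]]]';  python3 go.py x 0 -34 0 172
```

```text
time: 11.7
tool_pos: [600.7, 90.6, 172.0]
tcp_rot: [179.9, -0.1, 175.3]
ft_force: [-7.3, 0.2, 13.4]
finger_gap: 0.2
time: 11.95
tool_pos: [600.8, 90.6, 171.9]
tcp_rot: [179.9, -0.0, 175.3]
ft_force: [-11.3, -0.9, 21.2]
finger_gap: 0.3
t 11.95 tcp [600.8  90.6 171.9] local [-32.8   0.3 171.9] F [-11.3  -0.9  21.2] gap 0.3
turn [ 0.0003 -0.0001  0.    ] shift [ 0.024 -0.007 -0.003] noturn shift [ 0.024 -0.007 -0.003] target [599.5  90.4 172. ]
```

The lid is hard against its stop at z 172, the shut height, with 21 N. Retracting, then moving above the green key.

```bash
python3 -m jog '[[[0,0,-0.1,0,0,0,0],[0,0,-0.5,0,0,0,0],[0,0,-0.6,0,0,0,0],[0,0,0,0,-0.021,0,0],[0,0,0,0,-0.0207,0,0],[0,0,0,0,0,0,0]]]'; python3 go.py pan 15 42 -90 70
```

```text
time: 12.7
tool_pos: [597.9, 90.7, 226.3]
tcp_rot: [179.9, 14.7, 175.3]
ft_force: [-0.4, 0.2, -1.0]
finger_gap: -0.1
t 12.7 tcp [597.9  90.7 226.3] local [-3.570e+01  2.000e-01  2.263e+02] F [-0.4  0.2 -1. ] gap -0.1
turn [ 0.0002 -0.0009  0.0001] shift [ 2.118 -1.804  0.029] noturn shift [ 2.118 -1.803  0.039] target [488.9   9.2 197.5]
```

```bash
python3 -m jog '[[[0.5,-0.4,0,0,-0.0009,0,0],[0.55,-0.45,0,0,0,0,0],[0.55,-0.5,0,0,0,0,0],[0.5,-0.45,0.1,0,0,0,0],[0,0,0.4,0,0,0,0],[0,0,0.3,0,0,0,0],[0,0,0,0,0,0,0]]]'; python3 go.py pan 15 42 -90 8
python3 - <<'E'
from bench import snapshot
from h import *
import cv2
p,d=snapshot("scene");p2,d2=snapshot("side")
a=cv2.resize(p[110:300,190:340,::-1],None,fx=2.6,fy=2.6,interpolation=cv2.INTER_CUBIC)[:468]
b=cv2.resize(p2[110:265,200:335,::-1],None,fx=3,fy=3,interpolation=cv2.INTER_CUBIC)
n=min(len(a),len(b));cv2.imwrite("pics/s6.png",np.hstack([a[:n],b[:n]]))
E
```

```text
time: 13.58
tool_pos: [502.5, 8.5, 161.3]
tcp_rot: [179.9, 15.0, 175.2]
ft_force: [-0.6, 0.7, 0.2]
finger_gap: 0.5
t 13.57 tcp [502.5   8.5 161.3] local [-124.   -89.6  161.3] F [-0.6  0.7  0.2] gap 0.5
turn [ 0.0003  0.     -0.0001] shift [ 0.075 -0.007  0.47 ] noturn shift [ 0.075 -0.008  0.47 ] target [504.9   7.9 137.6]
```

View pics/s6.png

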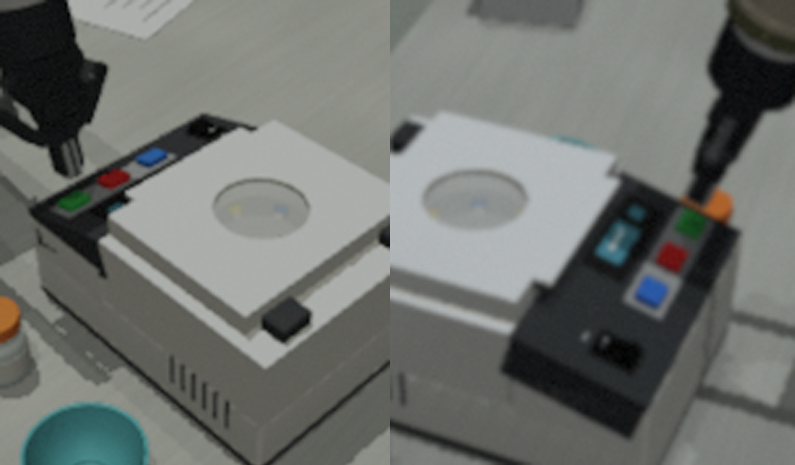

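The lid is flat and shut, and the tip hangs above green (about (75,200) in the left half). Pressing now.

```bash
python3 -m jog '[[[0.04,0,0.2,0,0,0,0],[0.03,0,0.2,0,0,0,0],[0,0,0,0,0,0,0]]]'; python3 go.py pan 15 42 -90 3;  python3 -m jog '[[[0,0,0.05,0,0,0,0],[0,0,0.05,0,0,0,0],[0,0,0.04,0,0,0,0],[0,0,0,0,0,0,0]]]'; python3 go.py pan 15 42 -90 3
```

```text
time: 14.05
tool_pos: [503.6, 8.4, 140.6]
tcp_rot: [179.9, 15.1, 175.2]
ft_force: [-0.2, -0.0, -0.0]
finger_gap: 0.2
t 14.05 tcp [503.6   8.4 140.6] local [-122.8  -89.6  140.6] F [-0.2 -0.  -0. ] gap 0.2
turn [ 0.0002  0.0002 -0.0001] shift [-0.01  -0.008  0.164] noturn shift [-0.01  -0.008  0.164] target [506.2   7.8 132.8]
time: 14.55
tool_pos: [506.6, 8.1, 135.7]
tcp_rot: [179.9, 15.2, 175.2]
ft_force: [-2.7, 0.1, 3.3]
finger_gap: -0.4
t 14.55 tcp [506.6   8.1 135.7] local [-119.8  -89.7  135.7] F [-2.7  0.1  3.3] gap -0.4
turn [ 0.0002  0.0007 -0.0001] shift [ 0.023 -0.007  0.054] noturn shift [ 0.023 -0.007  0.054] target [506.2   7.8 132.8]
```

```bash
python3 -m jog '[[[0,0,0.04,0,0,0,0],[0,0,0.03,0,0,0,0],[0,0,0,0,0,0,0]]]'; python3 -m jog '[[[0,0,0.04,0,0,0,0],[0,0,0,0,0,0,0]]]'; python3 go.py pan 15 42 -90 3
```

```text
time: 14.92
tool_pos: [507.4, 8.0, 133.1]
tcp_rot: [179.9, 15.2, 175.3]
ft_force: [-9.8, 0.5, 12.6]
finger_gap: -0.4
time: 15.18
tool_pos: [507.7, 8.0, 132.7]
tcp_rot: [179.9, 15.2, 175.3]
ft_force: [-26.3, 0.3, 31.2]
finger_gap: -0.1
t 15.18 tcp [507.7   8.  132.7] local [-118.8  -89.6  132.7] F [-26.3   0.3  31.2] gap -0.1
turn [ 0.0002  0.0005 -0.    ] shift [ 0.028 -0.007 -0.008] noturn shift [ 0.028 -0.007 -0.008] target [506.2   7.8 132.8]
```

The key bottomed at 3 mm above the panel, the full 5 mm of travel. Releasing and retreating along the normal.

```bash
python3 -m jog '[[[0,0,-0.1,0,0,0,0],[0,0,-0.3,0,0,0,0],[0,0,-0.8,0,0,0,0],[0,0,-0.9,0,0,0,0],[0,0,-0.9,0,0,0,0],[0,0,-0.9,0,0,0,0],[0.5,0,-0.3,0,0,0,0],[0.5,0,0,0,0,0,0],[0,0,0,0,0,0,0],[0,0,0,0,0,0,0]]]'
python3 - <<'E'
from bench import snapshot
from h import *
import cv2
pp=np.load("p.npy");p,d=snapshot("scene");ds=[snapshot("side") for _ in range(5)];p2=ds[0][0];d2=np.median([x[1] for x in ds],0)
a=cv2.resize(p[120:300,170:370,::-1],None,fx=2,fy=2,interpolation=cv2.INTER_CUBIC)
b=cv2.resize(p2[140:240,230:330,::-1],None,fx=3.9,fy=3.9,interpolation=cv2.INTER_CUBIC)[:360]
cv2.imwrite("pics/s7.png",np.hstack([a,b]))
def hts(d,y,xs):
    o=[]
    for x in xs:
        u=proj("side",world(pp,[pan(x,y,6)]));w=back("side",u,[d[int(round(u[0,1])),int(round(u[0,0]))]])
        l=R.from_euler('z',-pp[2]).apply(w-[pp[0],pp[1],0])[0];o.append(round(float((l-pan(0,0,0))@[-S15,0,C15]),1))
    return o
d0=np.load("pics/side0.npy")
for y in(85,-90,-40,10,45): print(y,"before",hts(d0,y,[30,34,38,42,46,50,54]),"after",hts(d2,y,[30,34,38,42,46,50,54]))
for x in(-45,60):
  for y in(-60,0,60):
    u=proj("side",world(pp,[[x,y,172]]));w=back("side",u,[d2[int(round(u[0,1])),int(round(u[0,0]))]]);print("lid",x,y,w.round(1))
E
```

```text
time: 16.42
tool_pos: [405.1, 16.2, 319.8]
tcp_rot: [179.9, 15.3, 175.2]
ft_force: [0.6, -0.5, -0.1]
finger_gap: -0.2
85 before [4.7, 6.9, 4.4, 0.2, 3.6, 6.2, 8.9] after [4.9, 8.0, 5.7, 5.0, 0.9, 4.2, 2.6]
-90 before [-2.4, 7.0, 5.2, 5.9, 8.9, 7.0, 1.6] after [-1.2, 7.6, 5.1, 5.6, 6.0, 5.8, 3.7]
-40 before [-3.4, 5.5, 2.1, 4.4, 6.2, 6.4, 7.7] after [0.3, 6.1, 6.6, 6.0, 6.6, 7.1, 6.1]
10 before [-1.9, 8.1, 6.7, 4.9, 6.5, 8.3, 6.2] after [-1.9, 6.5, 6.5, 4.9, 5.2, 6.2, 6.1]
45 before [-1.6, -1.3, -3.1, -2.8, -3.6, -2.5, -2.9] after [-1.8, -2.2, -1.9, -2.9, -3.0, -1.8, -3.0]
lid -45 -60 [[583.9  30.3 171.2]]
lid -45 0 [[589.4  88.3 169.7]]
lid -45 60 [[593.4 151.3 172.2]]
lid 60 -60 [[688.9  21.2 170.8]]
lid 60 0 [[697.   73.  164.5]]
lid 60 60 [[698.9 140.6 170.5]]
```

View pics/s7.png

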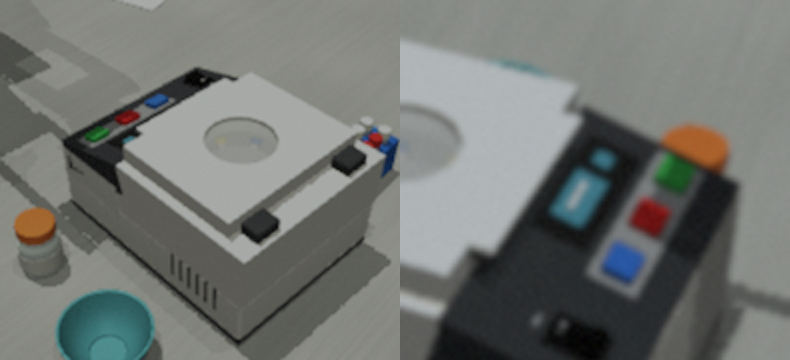

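The lid is shut, the green key is back up, and the jar, bowl and rack have not moved. In the rocker depths the far half fell from 8.9 to 2.6 mm. Handing in.

```bash
python3 -c "
from bench import job
print(job.hand_in())"
```

```text
the job is handed in; nothing more can be done
None
```

I pressed the rocker over to on, eased the lid shut from above, then pressed the green start key and released it, all with closed fingers. The job was handed in at about 17 s of the 48 s allowed, with the arm clear of everything.

- **Rocker:** it came up hard against its stop about 5 mm above the panel, with 23 N on the tool's vertical axis. Depth readings show the far half down and the near half slightly up. They are noisy by a few mm, so they support this but don't prove it.
- **Lid:** it stopped hard at a tool height of 172 mm, which is the shut height, with 21 N vertical. The last images show it flat, with most depth points at 170–172 mm. The one low reading (164.5 mm) looks through the clear window.
- **Start key:** pressed with the lid already shut, it bottomed about 3 mm above the panel, which is the full 5 mm of travel. It took about 40 N in total, briefly, on the fingertips. It stands at its earlier height again.
- **Left alone:** the red and blue keys show no change within the noise. The jar, bowl and rack look unmoved in the final images. The cassettes were outside the final crops, so I did not check them again; the arm stayed well above them.

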